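Make up two decorating kits on the pastry table

TASK

Make up the two cake-decorating kits from the stock on the pastry table: the blue tray gets the round steel cutter and the red sugar jar, the green tray gets the square steel cutter and the amber flavouring bottle. In each tray the cutter stands flat on the floor of the bare compartment and the jar or bottle stands upright on the cork of the other; do not tip the jar or bottle over on the way. Leave the black cutter and the yellow jar standing where they are.

Things in the scene. Friction and masses are not known exactly. Their poses are not given: they have to be found in the camera images.
- tray_blue: Blue plastic kit tray, fixed, any yaw; outside 175 mm (its x) by 94 (y); walls and one cross divider 5 mm thick, tops 14 mm above the table. Origin: centre of its underside, on the table. Two compartments, each 80 (x) by 84 (y) mm inside: one centred at x = +42.5 mm, y = 0 with a brown cork floor 6 mm above the table; one at x = -42.5, y = 0 with a bare plastic floor 4 mm above the table.
- tray_green: Green plastic kit tray, fixed, any yaw; outside 175 mm (its x) by 94 (y); walls and one cross divider 5 mm thick, tops 14 mm above the table. Origin: centre of its underside, on the table. Two compartments, each 80 (x) by 84 (y) mm inside: one centred at x = +42.5 mm, y = 0 with a brown cork floor 6 mm above the table; one at x = -42.5, y = 0 with a bare plastic floor 4 mm above the table.
- cutter_round: Round bright-steel pastry cutter: a ring of 56 mm outside diameter, 40 mm tall, open at top and bottom, walls 3 mm thick, about 60 g. Take it across its outside. Loose, stands upright on the work surface. Origin: centre of its underside; z up.
- cutter_square: Square bright-steel pastry cutter: a square frame of 50 by 50 mm outside, 40 mm tall, open at top and bottom, walls 3 mm thick, about 60 g. Take it across its outside. Loose, stands upright on the work surface. Origin: centre of its underside; z up. Its walls run along its x and y axes.
- cutter_black: Round black non-stick pastry cutter: a ring of 56 mm outside diameter, 40 mm tall, open at top and bottom, walls 3 mm thick, about 60 g. Take it across its outside. Loose, stands upright on the work surface. Origin: centre of its underside; z up.
- jar_red: Squat sugar-pearl jar, red, closed with a red lid, white paper band: 48 mm diameter body, straight up to 42 mm, 60 mm tall over the lid, about 120 g. Loose, stands upright on the work surface. Origin: centre of its underside; z up.
- jar_yellow: Squat sugar-pearl jar, yellow, closed with a yellow lid, white paper band: 48 mm diameter body, straight up to 42 mm, 60 mm tall over the lid, about 120 g. Loose, stands upright on the work surface. Origin: centre of its underside; z up.
- bottle_amber: Amber flavouring bottle with a black screw cap and white paper band: body 42 mm diameter, straight up to 58 mm, then a shoulder to a 26 mm cap, 90 mm tall overall, about 120 g. Loose, stands upright on the work surface. Origin: centre of its underside; z up.
Mind the look-alikes: they are no part of the job. Of the things that look like the cutter_black, the smaller one is meant. What is shaped like the cutter_square but pink is not meant.

How it is judged:
At the end, for the whole second after the job is handed in: Each of the four things in its compartment of its tray: on the floor (within 4 mm), between the walls (14 to 23 mm from the centre along the tray's axes), upright within 0.12 rad; black cutter and yellow jar upright within 30 mm of their starts; all released, at rest (x of cutter_round in the frame of tray_blue between -0.0565 and -0.0285 m and y of cutter_round in the frame of tray_blue between -0.016 and 0.016 m and z of cutter_round in the frame of tray_blue between 0 and 0.008 m and angle between each of cutter_round, jar_red, cutter_square, bottle_amber, cutter_black, jar_yellow's own z axis and vertical below 0.12 rad and linear speed of each of cutter_round, jar_red, cutter_square, bottle_amber, cutter_black, jar_yellow below 0.02 m/s and angular speed of each of cutter_round, jar_red, cutter_square, bottle_amber below 0.3 rad/s and x of jar_red in the frame of tray_blue between 0.0245 and 0.0605 m and y of jar_red in the frame of tray_blue between -0.02 and 0.02 m and z of jar_red in the frame of tray_blue between 0.002 and 0.01 m and x of cutter_square in the frame of tray_green between -0.0595 and -0.0255 m and y of cutter_square in the frame of tray_green between -0.019 and 0.019 m and z of cutter_square in the frame of tray_green between 0 and 0.008 m and x of bottle_amber in the frame of tray_green between 0.0215 and 0.0635 m and y of bottle_amber in the frame of tray_green between -0.023 and 0.023 m and z of bottle_amber in the frame of tray_green between 0.002 and 0.01 m and distance of each of cutter_black, jar_yellow from where it was at the start of the episode below 0.03 m); the robot touches nothing.
It fails at once if the black cutter, which stays in the stock, is shifted more than 30 mm or knocked over (distance of cutter_black from where it was at the start of the episode above 0.03 m or angle between cutter_black's own z axis and vertical above 0.5 rad).
It fails at once if the yellow jar, which stays in the stock, is shifted more than 30 mm or knocked over (distance of jar_yellow from where it was at the start of the episode above 0.03 m or angle between jar_yellow's own z axis and vertical above 0.5 rad).
It fails at once if the red jar is tipped over (more than about 45 degrees) (angle between jar_red's own z axis and vertical above 0.8 rad).
It fails at once if the amber bottle is tipped over (more than about 45 degrees) (angle between bottle_amber's own z axis and vertical above 0.8 rad).
It also fails if it takes over 120 s, if anything falls off the work surface, if the arm or the gripper's body presses on something with over 40 N, if the wrist force passes 120 N, or if a joint passes its speed limit or range.

ROBOT

A 6-joint arm with a two-finger parallel gripper is mounted at the origin on the work surface. World frame = base frame: x ahead of the robot, y to its left, z up, the work surface at z = 0. Lengths are in m, angles in rad, forces in N, time in s.
With the tool pointing down it reaches from about 0.425 to 1.125 m from the base axis. Payload 14.9 kg.
Tool frame: the origin (TCP) lies midway between the tips of the shut fingers; the grasp point (between the pads) lies 19 mm behind it (robot.grip_point_offset is the distance from the TCP to the grasp point, in m); z points along the fingers, y is the line along which they close (so a half turn about z gives the same grasp; the last joint's range is limited). The gripper opens to 91 mm and grips with 3 to 60 N. Pads are 32 mm wide; open, the fingers measure 118 mm over their backs; the gripper's body (76 mm by 178 mm) begins 60 mm behind the grasp point.
Start: joints at [-1.262, 0.379, 1.734, -0, 1.028, -0.033], TCP at [0.235, -0.66, 0.214] pointing down, gripper open.
Joint ranges: [-2.77, 2.77], [-0.74, 2.19], [0, 2.66], [-1.06, 4.2], [0.31, 2.87], [-3.08, 3.08]. Speed limits (rad/s): [1.89, 1.89, 2.39, 3.14, 3.14, 3.14].

INTERFACE

Orientations are given as a rotation vector (axis times angle).
In Python, from plant import robot gives the robot as it stands. The module is installed in compiled form; this text tells all that it offers. Calls block until the motion is done:
- robot.movep(position, orientation): joint-space move of the TCP to a pose.
- robot.movel(position, rot=None, vel=0.15): straight line of the TCP; rot=None keeps the orientation; vel is the mean speed in m/s.
- robot.set_joints(angles): joint-space move.
- robot.move_gripper(opening, force=None): finger opening in m; force is the grip in N (None keeps the last); returns when the fingers have stopped.
- robot.wait(seconds).
- robot.solve_ik(position, orientation): joint angles nearest the present ones, or None.
- robot.state(): the state.
- robot.grab_frame(name): name is "side" or "top" or "wrist"; returns the picture (480x640x3 uint8, blue, green, red); there is no depth.
- robot.get_calibration(name): a dict with "fx", "fy", "cx", "cy" (pixels), "R" (3x3) and "t" (3): a world point X has camera coordinates R X + t; the wrist camera has in their place "hand_eye" (4x4, takes a point from camera to tool coordinates, whose origin is the TCP and whose axes are the flange's). Camera axes: x right, y down, z forward; pixel columns grow to the right and rows downward; lengths in m; the calibration is good to about 2 mm. A picture is of the moment at which its call begins: read the wrist's pose just before it. get_calibration takes no time and is no camera call.
A pose or a line that the arm cannot do raises robot.PlanningError and nothing moves.
- robot.finish_job(): hands the job in; it is judged then, once.
Trained networks look in the newest picture that a camera, given by its name, has taken for a name from the list of things; names that differ only in an ending like _2 or _b are one class to them, and where a whole thing is asked for, a point or a joint stands for the part that bears it (a point fixed in the world has none). Each returns a list of dicts, best first, with "confidence" (0 to 1); they miss things now and then, are a little off and sometimes report something else, mostly with a low value. They report only what shows in the picture. A call takes as long as a camera call. They do not tell look-alikes from the thing itself.
- robot.regions_of(camera, name): "pixels" (480x640 bool, what is visible of it).
- robot.spot_point(camera, name): "point" ([x, y, z] in m, in the coordinates of the camera as it stood for that picture, good to about 4 mm: a listed point, or the origin of a listed thing).
The state is a dict: "time_s": time; "joints": joint angles; "qvel": joint speeds; "joint_torque": joint torques, N m; "tcp_pos": TCP position; "tcp_rot": TCP orientation; "ft_force": force on the tool from outside, world axes, zero at the start; "torque": the same for the moment, N m; "opening": finger opening in m; "grasp_force": force on a finger pad.
Only numpy, scipy, OpenCV 4.12 (cv2) and the standard library are available. Lean on these libraries where they do the work, as an engineer would, in place of code of your own. Each camera call takes 0.05 s, during which the arm holds its last target. There are 200 camera calls.

## Working session

There is one attempt and no reset: what is moved stays moved. The work goes in short steps, each a Python script; the robot and the scene stay as the last script left them, time stands still between calls to the robot, and variables do not carry over. Pictures are saved under pics/ and viewed, at most 14 in all, crops included, and the job is handed in when it is done.

```bash
mkdir -p pics; ls
cat > h.py <<'E'
import numpy as np, cv2
from plant import robot
def px(cam,P):
    c=robot.get_calibration(cam);q=np.array(c["R"])@P+np.array(c["t"]);return (c["fx"]*q[0]/q[2]+c["cx"],c["fy"]*q[1]/q[2]+c["cy"])
def world(cam,p):
    c=robot.get_calibration(cam);return np.array(c["R"]).T@(np.array(p)-np.array(c["t"]))
def ray(cam,u,v,z):
    c=robot.get_calibration(cam);R=np.array(c["R"]);d=R.T@np.array([(u-c["cx"])/c["fx"],(v-c["cy"])/c["fy"],1]);o=-R.T@np.array(c["t"]);return o+d*(z-o[2])/d[2]
E
python3 - <<'E'
from h import *
for c in ["top","side"]:
    cv2.imwrite(f"pics/{c}0.png",robot.grab_frame(c))
    k=robot.get_calibration(c);print(c,k["fx"],-np.array(k["R"]).T@k["t"])
    for n in "tray_blue tray_green cutter_round cutter_square cutter_black jar_red jar_yellow bottle_amber".split():
        for d in robot.spot_point(c,n):
            P=world(c,d["point"]);print(n,round(d["confidence"],2),P.round(3),np.round(px(c,P)))
print(robot.state()["tcp_rot"],robot.state()["time_s"])
E
```

```text
pics
top 514.9896878340214 [3.79884448e-01 7.61247217e-04 9.99624703e-01]
tray_green 0.66 [ 0.519  0.338 -0.004] [136. 224.]
cutter_round 0.61 [ 0.645 -0.132 -0.001] [375. 160.]
cutter_square 0.91 [ 0.466  0.144 -0.005] [235. 251.]
cutter_square 0.62 [0.363 0.021 0.002] [298. 304.]
cutter_black 0.93 [0.33  0.159 0.   ] [226. 321.]
cutter_black 0.75 [0.633 0.121 0.001] [247. 166.]
jar_red 0.69 [ 0.462 -0.134  0.   ] [377. 252.]
jar_red 0.58 [ 0.466  0.143 -0.004] [235. 251.]
jar_yellow 0.6 [ 0.459  0.013 -0.   ] [302. 254.]
side 449.1910841757357 [0.24051537 0.58222598 0.48300029]
tray_blue 0.68 [ 0.515 -0.332  0.002] [365. 171.]
tray_blue 0.16 [ 0.641 -0.006 -0.003] [249. 236.]
tray_green 0.58 [ 0.516  0.341 -0.001] [195. 407.]
cutter_round 0.91 [ 0.639 -0.137 -0.002] [281. 203.]
cutter_square 0.82 [ 0.36   0.02  -0.005] [389. 281.]
cutter_square 0.75 [0.469 0.146 0.001] [297. 312.]
cutter_black 0.94 [0.631 0.116 0.001] [217. 274.]
cutter_black 0.63 [ 0.327  0.164 -0.001] [385. 349.]
jar_red 0.72 [ 0.461 -0.134  0.001] [360. 219.]
jar_yellow 0.69 [ 0.455  0.01  -0.001] [337. 263.]
bottle_amber 0.81 [ 0.639 -0.005  0.   ] [249. 236.]
[3.09575312e+00 5.34285924e-01 4.18162175e-05] 0.9
```

View pics/top0.png

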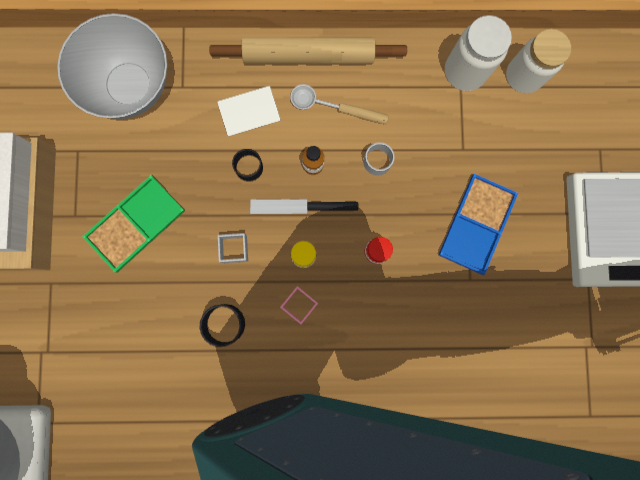

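View pics/side0.png

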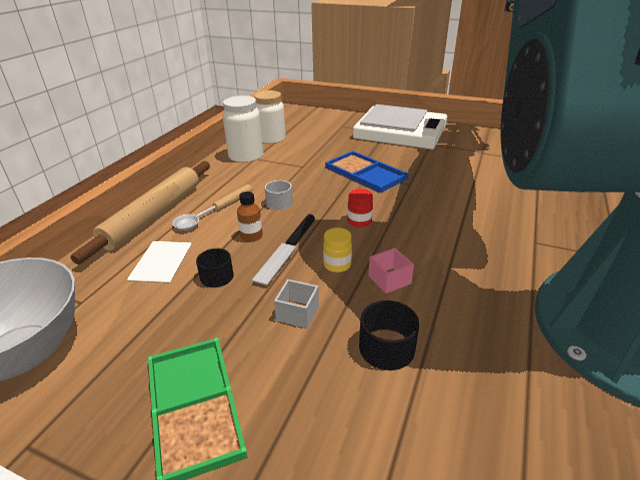

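Look-alikes: the black rings are at top px (248,165), the smaller, which is the stock cutter, and (222,324), larger. The square frames are at (232,247), bright steel and the one meant, and (299,305), pink. The trays show blue cork at (488,204) and bare floor at (471,245), and green cork at (117,240) and bare floor at (152,207). Next I measure the yaws and confirm with a crop.

Run:
```python
from h import *
im=cv2.imread("pics/top0.png")
cv2.imwrite("pics/crop.png",cv2.resize(im[130:360,190:400],None,fx=2.5,fy=2.5,interpolation=cv2.INTER_CUBIC))
b,g,r=[im[...,i].astype(int) for i in range(3)]
def rect(m,z):
    n,l,s,c=cv2.connectedComponentsWithStats(m.astype(np.uint8));i=1+s[1:,4].argmax();v,u=np.where(l==i)
    P=np.array([ray("top",a,bb,z)[:2] for a,bb in zip(u,v)])
    return cv2.minAreaRect((P*1000).astype(np.float32)),P.mean(0)
for n,m,cork,bare in [("blue",(b>r+50)&(b>g+25),(488,204),(471,245)),("green",(g>r+40)&(g>b+40),(117,240),(152,207))]:
    (c,s,a),mean=rect(m,.014)
    e=[np.deg2rad(a+90*k) for k in range(4)]
    d=(ray("top",*cork,.006)-ray("top",*bare,.006))[:2]
    print(n,np.round(c),np.round(s),"yaw",max(e,key=lambda t:np.cos(t)*d[0]+np.sin(t)*d[1]),np.arctan2(d[1],d[0]))
robot.grab_frame("top")
for n in ["cutter_square","cutter_round","jar_red","jar_yellow","cutter_black"]:
    for d in robot.regions_of("top",n):
        if d["confidence"]>.3:
            m=d["pixels"];(c,s,a),mean=rect(m,.04);print(n,round(d["confidence"],2),np.round(c),np.round(s),round(a,1))
```

```text
blue [ 515. -330.] [ 96. 176.] yaw 5.853489857933591 -0.42742881225497364Traceback (most recent call last):
  File "<stdin>", line 10, in <module>
  File "<stdin>", line 7, in rect
  File "h.py", line 8, in ray
    c=robot.get_calibration(cam);R=np.array(c["R"]);d=R.T@np.array([(u-c["cx"])/c["fx"],(v-c["cy"])/c["fy"],1]);o=-R.T@np.array(c["t"]);return o+d*(z-o[2])/d[2]
ValueError: time passes only in moves, steps and waits
```

View pics/crop.png

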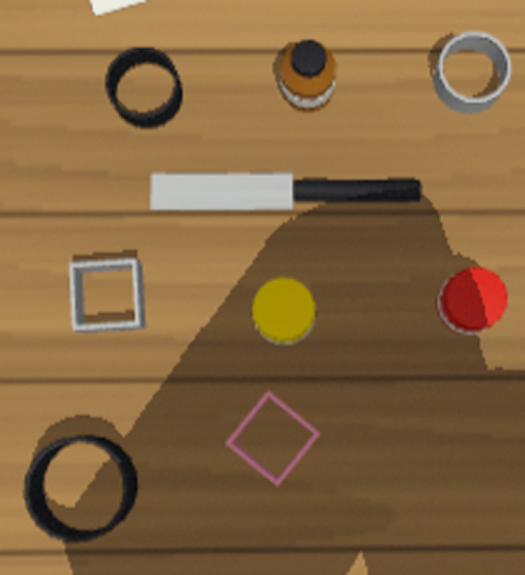

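The crop confirms it: steel square at crop (106,294), small black ring at (144,87), which I leave, and pink frame at (273,438), which I ignore. The calibration call is limited, so I cache it.

```bash
sed -i 's/robot.get_calibration(/cal(/; s/^def px/from functools import lru_cache\n@lru_cache(None)\ndef cal(n): return robot.get_calibration(n)\ndef px/' h.py
python3 - <<'E'
from h import *
im=robot.grab_frame("top")
b,g,r=[im[...,i].astype(int) for i in range(3)]
def rect(m,z):
    n,l,s,c=cv2.connectedComponentsWithStats(m.astype(np.uint8));i=1+s[1:,4].argmax();v,u=np.where(l==i)
    P=np.array([ray("top",a,bb,z)[:2] for a,bb in zip(u,v)])
    return cv2.minAreaRect((P*1000).astype(np.float32))
c,s,a=rect((g>r+40)&(g>b+40),.014);d=(ray("top",117,240,.006)-ray("top",152,207,.006))[:2]
print("green",np.round(c),np.round(s),[np.deg2rad(a+90*k) for k in range(4)],np.arctan2(d[1],d[0]))
for n in ["cutter_square","cutter_round","jar_red","bottle_amber"]:
    for d in robot.regions_of("top",n):
        if d["confidence"]>.3:
            c,s,a=rect(d["pixels"],.04);print(n,round(d["confidence"],2),np.round(c),np.round(s),round(a,1))
E
```

```text
green [519. 336.] [ 97. 175.] [np.float64(0.7531187867729249), np.float64(2.3239151135678213), np.float64(3.894711440362718), np.float64(5.465507767157614)] 2.345596176915338
cutter_square 0.62 [360.  20.] [52. 51.] 50.7
cutter_square 0.58 [467. 141.] [53. 52.] 0.7
cutter_square 0.37 [ 461. -130.] [44. 54.] 44.2
cutter_round 0.76 [ 636. -135.] [53. 65.] 71.0
jar_red 0.68 [ 461. -129.] [45. 52.] 44.2
bottle_amber 0.96 [635.  -9.] [42. 55.] 89.8
```

```bash
cat >> h.py <<'E'
from scipy.spatial.transform import Rotation
def ori(phi):
    y=np.array([np.cos(phi),np.sin(phi),0]);z=np.array([0,0,-1.]);return Rotation.from_matrix(np.c_[np.cross(y,z),y,z]).as_rotvec()
def best(p,phi):
    """of the two equivalent half-turn grasps, the one with the least last-joint excursion"""
    c=[(abs(q[5]),o) for o in (ori(phi),ori(phi+np.pi)) if (q:=robot.solve_ik(p,o)) is not None]
    return min(c,key=lambda t:t[0])[1]
TR={"blue":(np.array([.515,-.331]),-.430),"green":(np.array([.518,.338]),2.324)}
def carry(xy,phi,ztcp,width,tray,side,force=25,H=.22):
    o=best([*xy,H],phi); robot.move_gripper(.085,force); robot.movep([*xy,H],o); robot.movel([*xy,ztcp],vel=.12)
    robot.move_gripper(0,force); s=robot.state(); print("grip",round(s["opening"],4),round(s["grasp_force"],1))
    if abs(s["opening"]-width)>.006: print("BAD GRASP"); return False
    robot.movel([*xy,H],vel=.15)
    s=robot.state(); print("lifted",round(s["opening"],4),round(s["grasp_force"],1))
    if abs(s["opening"]-width)>.006: print("LOST"); return False
    c,yaw=TR[tray]; t=c+side*.0425*np.array([np.cos(yaw),np.sin(yaw)]); zt=ztcp+(.006 if side>0 else .004)+.001
    robot.movep([*t,H],best([*t,H],yaw+np.pi/2)); robot.movel([*t,zt+.03],vel=.15); robot.movel([*t,zt],vel=.04)
    s=robot.state(); print("down",np.round(s["ft_force"],1),np.round(s["tcp_pos"],4))
    robot.move_gripper(width+.025); robot.movel([*t,H],vel=.15); print("t",robot.state()["time_s"]); return True
E
python3 - <<'E'
from h import *
carry((.462,-.133),0,.016,.048,"blue",1)
cv2.imwrite("pics/s1.png",robot.grab_frame("side"))
for d in robot.spot_point("side","jar_red"): print(d["confidence"],world("side",d["point"]).round(3))
E
```

```text
grip 0.0474 25.0
lifted 0.0476 25.0
down [-0.4 -0.2 -1.4] [ 0.5538 -0.3488  0.0231]
t 13.3083
0.59 [ 0.554 -0.353  0.007]
```

View pics/s1.png

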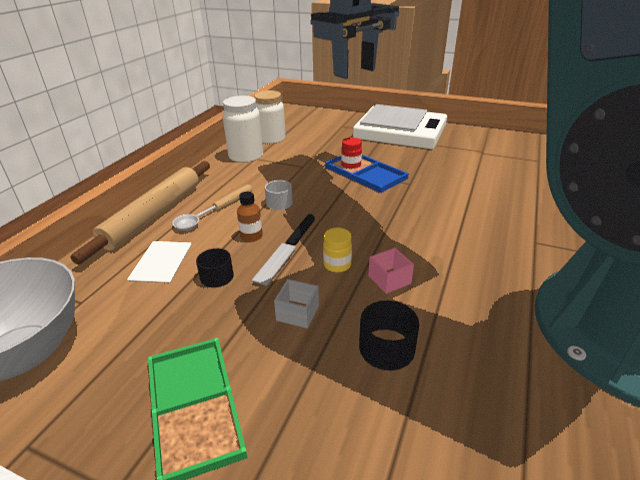

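The red jar stands upright on the blue tray's cork at px (351,153), and nothing else has moved. I continue with the other three, checking the grip at each step.

Run:
```python
from h import *
ok=carry((.641,-.134),0,.016,.056,"blue",-1) and carry((.467,.143),0,.016,.050,"green",-1) and carry((.639,-.006),0,.026,.042,"green",1)
print(ok)
c0=robot.state()["tcp_pos"]; p=[.45,-.6,.22]; robot.movep(p,best(p,0)); robot.wait(.5)
for c in ["top","side"]:
    cv2.imwrite(f"pics/{c}9.png",robot.grab_frame(c))
    for n in "cutter_round jar_red cutter_square bottle_amber cutter_black jar_yellow".split():
        for d in robot.spot_point(c,n):
            if d["confidence"]<.4: continue
            P=world(c,d["point"]); s=""
            for k,(t,y) in TR.items():
                v=P[:2]-t; v=np.array([np.cos(y)*v[0]+np.sin(y)*v[1],-np.sin(y)*v[0]+np.cos(y)*v[1]])
                if abs(v[0])<.1 and abs(v[1])<.06: s=f"{k} {v.round(3)}"
            print(c,n,round(d["confidence"],2),P.round(3),s)
```

```text
grip 0.0562 25.0
lifted 0.056 25.0
down [-1.1 -0.8 -0.8] [ 0.4765 -0.3134  0.0211]
t 24.85
grip 0.0507 24.3
lifted 0.0513 24.3
down [ 0.4 -0.  -1.1] [0.5472 0.3071 0.0212]
t 35.7583
grip 0.0417 25.0
lifted 0.0414 25.0
down [ 0.1  0.7 -1.3] [0.4891 0.3691 0.0331]
t 46.8917
True
top cutter_round 0.8 [ 0.481 -0.311  0.007] blue [-0.039  0.004]
top cutter_round 0.63 [ 0.518  0.338 -0.001] green [-0. -0.]
top jar_red 0.73 [ 0.56  -0.354  0.003] blue [ 0.05  -0.003]
top cutter_square 0.89 [ 0.543  0.308 -0.002] green [-0.039  0.002]
top cutter_square 0.75 [0.363 0.023 0.003] 
top bottle_amber 0.9 [0.487 0.365 0.003] green [0.041 0.004]
top cutter_black 0.82 [ 0.634  0.122 -0.001] 
top cutter_black 0.66 [ 0.329  0.163 -0.001] 
side cutter_round 0.73 [ 0.473 -0.312  0.002] blue [-0.046 -0.   ]
side jar_red 0.91 [ 0.559 -0.353  0.005] blue [ 0.049 -0.001]
side cutter_square 0.77 [0.546 0.307 0.002] green [-0.042  0.001]
side cutter_square 0.7 [ 0.361  0.023 -0.003] 
side bottle_amber 0.9 [0.495 0.372 0.005] green [ 0.04  -0.006]
side cutter_black 0.8 [ 0.323  0.164 -0.002] 
side cutter_black 0.58 [0.632 0.114 0.003] 
side jar_yellow 0.74 [ 0.455  0.008 -0.001]
```

View pics/top9.png

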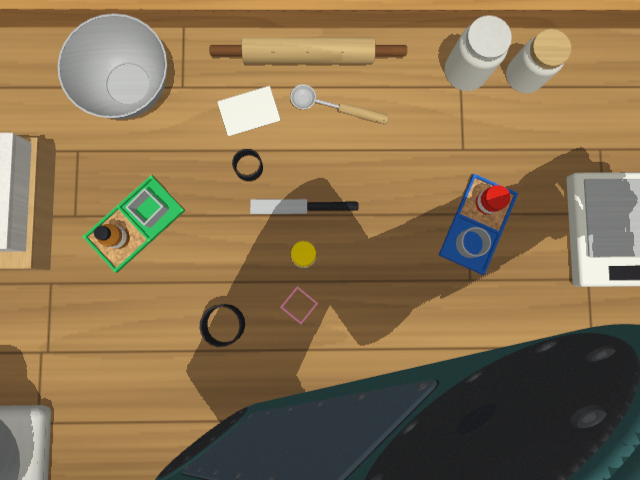

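View pics/side9.png

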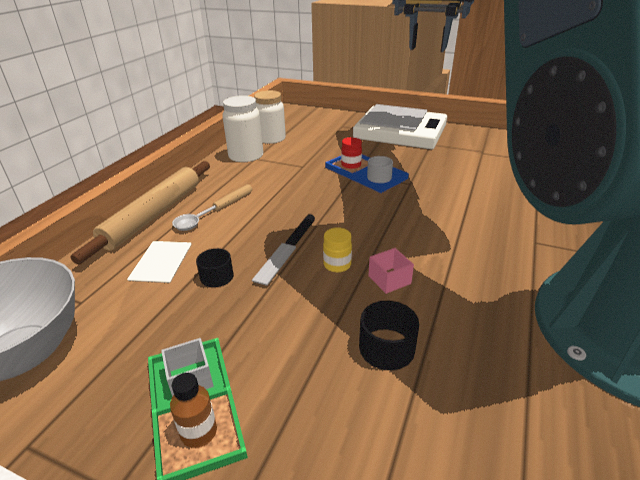

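All four items are upright and well inside their compartments: round cutter at top px (473,242), red jar (492,199), square cutter (147,207), bottle (112,235). The black cutter (248,165) and yellow jar (303,254) haven't moved, and the gripper is clear.

```bash
python3 -c "
from plant import robot
print(robot.finish_job())"
```

```text
the job is handed in; nothing more can be done
None
```

Both kits are made up and handed in: in the final pictures all four items stood upright in the right compartments, with the black cutter and yellow jar still in place; the hand-in call returned no verdict.

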